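# Hold the scan target flush on the tilt stage

## Robot

A 6-joint arm with a two-finger parallel gripper is mounted at the origin on the work surface. World frame = base frame: x ahead of the robot, y to its left, z up, the work surface at z = 0. Lengths are in mm, angles in rad, forces in N, time in s.
With the tool pointing down it reaches from about 250 to 775 mm from the base axis. Payload 4 kg.
Tool frame: the origin (TCP) lies between the finger pads; the fingertips stand 19 mm ahead of it and the grasp point (between the pads) is the TCP; z points along the fingers, y is the line along which they close (so a half turn about z gives the same grasp; the last joint's range is limited). The gripper opens to 94 mm and grips with 3 to 60 N. Pads are 16 mm wide; open, the fingers measure 119 mm over their backs; the gripper's body (75 mm by 177 mm) begins 78 mm behind the grasp point.
Start: joints at [-1.204, 0.087, 1.371, -0, 1.684, -0.103], TCP at [248.989, -490.431, 224.506] pointing down, gripper open.
Joint ranges: [-3.1, 3.1], [-0.76, 2.03], [0.27, 2.55], [-1.08, 4.22], [0.17, 2.65], [-2.57, 2.57]. Speed limits (rad/s): [2.79, 2.79, 3.14, 3.14, 3.14, 3.14].

## Interface

Orientations are given as a unit quaternion [w, x, y, z].
In Python, from station import get_obs, capture, camera_model, sign_off gives the robot as it stands.
- The arm moves only by the tool apply_moves, never from a script. Its argument "increments" is text: rows parted by semicolons, each of 7 numbers parted by spaces: the closure, from 0 (fully open) to 1 (shut), then the shift along the world's x, y, z in units of 0.2 m (1.0 is 0.2 m), then the turn, a rotation vector about the world's x, y, z in units of 4 degrees (1.0 is 4 degrees). In form: gripper x y z rx ry rz; .... A call has 1 to 5 rows; each row shifts and turns the commanded pose from where the row before left it; what a row does not reach is not made up. A row lasts 1/8 s, in which the tool goes at most 62.5 mm and 10.7 degrees, less where a joint would pass 70% of its speed; a pose out of reach is approached as far as the arm can. A call with a number of a shift or a turn outside -1 to 1 is refused whole. A call with a gripper value outside its range is refused whole. The fingers move at their own pace and stop on an object; "force" is the grip in N (left out, the last holds). Time passes only in rows, so rows that do not move let the fingers close. It gives the time, the measured TCP pose, the force, the opening and the grip force at its end, in the units of the state.
- get_obs(): the state, without advancing time (a new reading comes with each control period).
- capture(name): name is "scene" or "top" or "wrist"; returns the picture (384x512x3 uint8, red, green, blue); there is no depth.
- camera_model(name): a dict with "camera_matrix" (3x3 intrinsics, pixels), "k1" (the pictures are not rectified: a ray, as slopes to the right and down, at radius r is drawn at 1 + k1 r^2 times it, then the intrinsics apply), "eye" and "orientation" of the camera in the world. Camera axes: x right, y down, z forward; pixel columns grow to the right and rows downward; lengths in mm; the calibration is good to about 2 mm. A picture is of the moment at which its call begins: read the wrist's pose just before it. camera_model takes no time and is no camera call; for the wrist camera it gives the pose at the moment of the call.
- sign_off(): hands the job in; it is judged then, once.
The state is a dict: "clock": time; "joint_pos": joint angles; "joint_vel": joint speeds; "joint_torque": joint torques, N m; "ee_pos": TCP position; "eef_rot": TCP orientation; "wrist_force": force on the tool from outside, world axes, zero at the start; "moment": the same for the moment, N m; "opening": finger opening in mm; "gripper_force": force on a finger pad.
Only numpy, scipy, OpenCV 4.12 (cv2) and the standard library are available. Lean on these libraries where they do the work, as an engineer would, in place of code of your own. Each camera call takes 0.05 s, during which the arm holds its last target. There are 200 camera calls.

## Task

The 3D scanner's black dotted target plate is shut in the small case with the blue cover. Swing the cover up until it stands upright or further by levering its overhanging lip with the orange-handled pry blade (do not move the cover with the gripper), lay the blade back flat on the bench, then take the plate by its yellow bar and hold it flush, centred and square (long side up the slope) on the tilt stage's sloped face. Press it on gently, with about 6 N, leave everything else where it is, and finish while still gripping and pressing the plate there: do not let go.

Things in the scene. Friction and masses are not known exactly. Their poses are not given: they have to be found in the camera images.
- blade_grip (a point): Pry blade, loose, lying flat on the bench. This point is the place to grip: in the orange handle, half-way up it (11 mm above the blade's underside). x points along the tool to the tip, z up. Handle 90 long (from x = -65 to +25 mm), 18 wide, 22 high. Steel blade 22 wide, 3 thick, at mid-height, from x = +25 to +95 mm. 80 g.
- blade_tip (a point): The middle of the pry blade's tip edge, 95 mm ahead (+x) of blade_grip and at the same height.
- case: Grey open-topped case, fixed to the bench. 140 (x) x 170 (y) x 45 high, walls and floor 5 mm. Origin: centre of its underside; z up. The hinge of its cover runs along the +x rim; the cover's free lip is on the -x side.
- cover_hinge (a point): Middle of the cover's hinge axis, on the top of the case's +x wall, 45 mm above the bench; the axis runs along the case's y.
- cover_lip (a point): On the blue cover: middle of the lower edge of its free lip, 154 mm from the hinge axis; x points from the lip to the hinge (along the cover), z out of its upper face. The cover is 154 x 170 x 5 mm, 120 g; shut it is level with its underside 45 mm above the bench, and the lip stands 14 mm out beyond the case's -x wall, so a blade can go under it.
- cover (a joint): Opening angle of the cover, rad: 0 shut (level), 1.57 upright, stop at 1.95. A stiff hinge: it stays at any angle, lifting it at the lip takes about 2 N.
- plate_bar (a point): Target plate, loose, lying flat on the case's floor. This point is the centre of its yellow grip bar, 20 mm above the plate's underside. x is the long side of plate and bar, z up out of the plate's dotted face. Plate 80 (x) x 60 (y) x 5 mm, black with white dots; the bar stands on its middle: 36 (x) x 12 (y) x 30 high, to 35 mm above the underside. About 110 g. In the closed case it lies with its x roughly along the case's x.
- stage_face (a point): Tilt stage: centre of its sloped top face, on the surface (green patch on aluminium). Face 110 (x) x 90 (y) mm; x points up the slope, away from the robot, z is its outward normal. It is a 6 mm pad on springs that sinks along its normal when pressed (joint pad), its slope unchanged, above a tilting table hinged on a fixed steel base 130 x 104 x 30 mm.
- pad (a joint): How far the stage's sprung face is pressed in, m: 0 free, stop at 0.010. It starts to give at about 1.5 N, then 1.5 N per mm; 6 N is about 3 mm.
- stage (a joint): Slope of the stage's face, rad (0 = level). Clamped: it stays as it is.
- mouse: Bystander, loose, to be left alone: black computer mouse, 100 x 58 x 33 mm. Origin: centre of its underside.
- tape: Bystander, loose, to be left alone: yellow tape roll, 90 mm across, 22 mm high. Origin: centre of its underside.
- casting: Bystander, loose, to be left alone: domed steel casting, 96 mm across, 32 mm high. Origin: centre of its underside.
- phone: Bystander, loose, to be left alone: black phone, 150 x 74 x 9 mm. Origin: centre of its underside.
- spray: Bystander, loose, to be left alone: white bottle, 52 mm across, 150 mm high. Origin: centre of its underside.
- putty: Bystander, loose, to be left alone: red block-shaped tin, 65 x 45 x 22 mm. Origin: centre of its underside.
There are look-alikes about, which are no part of the job. Leave any pink look-alike of the part that bears stage_face alone.

How it is judged (in metres and radians):
On the way, in this order (a step that is already met when the one before it is completed fails the run):
1. the cover is being raised by the blade (value of joint cover above 0.2 rad and contact force between blade and cover above 0.2 N), for 0.1 s.
2. the cover stands open (value of joint cover above 1.4 rad), for 0.1 s.
3. the blade lies on the bench again, let go (height (world z) of blade_grip below 0.02 m and contact force between the fingers and blade below 0.1 N and linear speed of blade below 0.05 m/s), for 0.1 s.
4. the plate is lifted out of the case (height (world z) of plate_bar above 0.075 m and contact force between the fingers and plate above 0.5 N), for 0.1 s.
At the end, for the whole second after the job is handed in: Plate still gripped and pressed on the stage face with 2.5 to 20 N: flush within 0.045 rad and 2.5 mm, centred within 15 mm each way, long side within 0.15 rad of the slope line, at rest; cover open past 1.4 rad; blade flat on the bench, let go (x of plate_bar in the frame of stage_face between -0.015 and 0.015 m and y of plate_bar in the frame of stage_face between -0.015 and 0.015 m and z of plate_bar in the frame of stage_face between 0.0175 and 0.0225 m and angle between the z axis of plate_bar and the z axis of stage_face, either way round below 0.045 rad and angle between the x axis of plate_bar and the x axis of stage_face, either way round below 0.15 rad and contact force between plate and pad between 2.5 and 20 N and contact force between the fingers and plate above 1 N and linear speed of plate below 0.02 m/s and value of joint cover above 1.4 rad and height (world z) of blade_grip below 0.02 m and angle between blade_grip's own z axis and vertical below 0.2 rad and contact force between blade and case below 0.1 N); the arm keeps its last pose, push and grip.
It fails at once if the gripper or arm moved the cover (value of joint cover below 1.35 rad and contact force between any of the fingers, the arm and cover above 1 N).
It fails at once if the plate was rammed onto the stage (over 40 N) (contact force between plate and pad above 40 N).
It fails at once if a bystander was disturbed (moved over 30 mm) (distance of any of mouse, tape, casting, phone, spray, putty from where it was at the start of the episode above 0.03 m).
It also fails if it takes over 72 s, if anything falls off the work surface, if the arm or the gripper's body presses on something with over 40 N, if the wrist force passes 120 N, or if a joint passes its speed limit or range.

## Working session

There is one attempt and no reset: what is moved stays moved. The work goes in short steps, Python scripts to look and compute and a tool call to move; the robot and the scene stay as the last step left them, time stands still between calls to the robot, and variables do not carry over. Pictures are saved under pics/ and viewed, at most 11 in all, crops included, and the job is handed in when it is done.

Besides the shell and the picture viewer there is one more tool, called after "Request:" by a JSON object that holds its "op" and its "data", one argument or row to a line. apply_moves: Moves the arm, as the interface text tells. Shifts and turns lie within -1 to 1; 1 stands for 0.2 m of shift or 4 degrees of turn. Its arguments: {"type":"object","properties":{"increments":{"type":"string"},"force":{"type":"number"}},"required":["increments"]}

```bash
ls; mkdir -p pics
python3 - <<'E'
from station import *
import cv2,json
o=get_obs();print(o)
for n in("scene","top"):
    print(n,camera_model(n));im=capture(n);cv2.imwrite(f"pics/{n}0.png",cv2.resize(im[:,:,::-1],(800,600),interpolation=cv2.INTER_CUBIC))
E
```

```text
pics
{'clock': 0.0, 'joint_pos': array([-1.20410076e+00,  8.79536349e-02,  1.37222067e+00,  4.28144543e-06,
        1.68360345e+00, -1.03086352e-01]), 'joint_vel': array([-1.06515079e-03, -1.81307183e-04,  1.64263780e-03, -9.23035662e-05,
        1.03097091e-04,  2.69327189e-03]), 'joint_torque': array([-1.18952412e-03, -3.40182316e+01, -3.02431548e+01,  7.16123334e-02,
        3.30200151e-02, -1.70103085e-04]), 'ee_pos': array([ 248.80430054, -489.94612375,  223.32192074]), 'eef_rot': array([-1.08335712e-03,  9.72539089e-01,  2.32737032e-01, -1.41478133e-04]), 'wrist_force': array([-0.59308679, -0.13816523,  0.23415677]), 'moment': array([-0.01661601,  0.04333428, -0.00923399]), 'gripper_force': 0.0, 'opening': 93.65455305375362}
scene {'camera_matrix': array([[367.89307471,   0.        , 253.00117469],
       [  0.        , 367.89307471, 191.3697835 ],
       [  0.        ,   0.        ,   1.        ]]), 'k1': 0.0024944776364675516, 'eye': array([1212.91105605, -361.55562646, 1145.5179813 ]), 'orientation': array([-0.27126324,  0.80400714,  0.50352678, -0.1626332 ])}
top {'camera_matrix': array([[495.84791459,   0.        , 259.5112372 ],
       [  0.        , 495.84791459, 197.6382155 ],
       [  0.        ,   0.        ,   1.        ]]), 'k1': -0.18758715771536555, 'eye': array([ 232.17055174,   13.93762929, 1409.23821885]), 'orientation': array([ 0.06102957, -0.70397166,  0.70397469, -0.07154669])}
```

View pics/scene0.png

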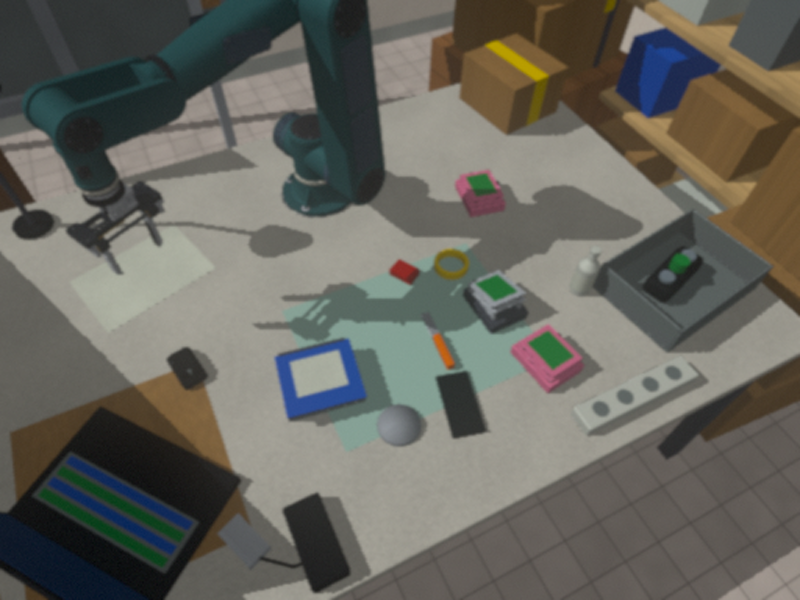

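View pics/top0.png

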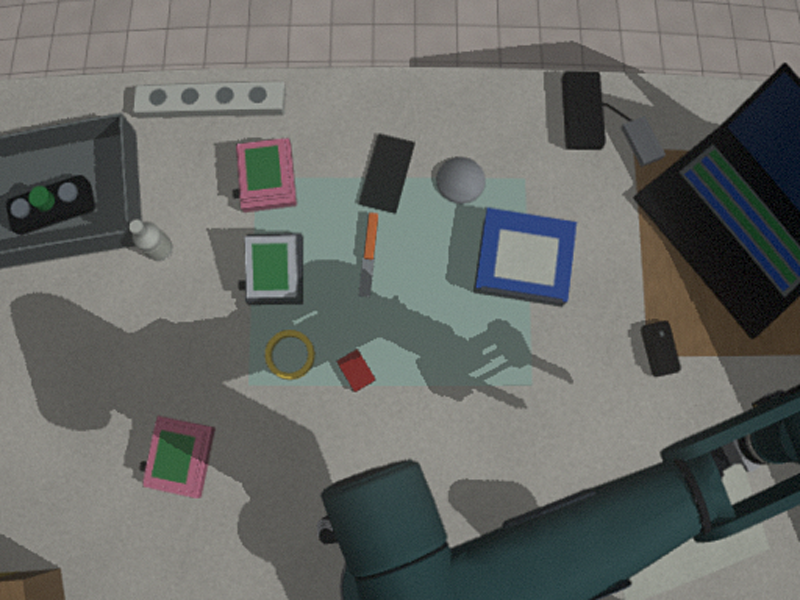

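The scene view shows the blue cover at (320,378), the blade at (440,340), the silver stage at (495,298) and two pink look-alikes. The top view has the cover at (527,256), with its 170 mm side roughly along world y. The blade's handle is at (371,236) with its tip at (365,293) towards the robot, and the stage is at (271,268).

```bash
cat > h.py <<'E'
import numpy as np, cv2
from scipy.spatial.transform import Rotation as R
from station import *
def rot(q): return R.from_quat(np.roll(q,-1))
def ray(m,uv):
    K=m["camera_matrix"]; d=(np.array(uv,float)-K[:2,2])/K[0,0]
    s=d.copy()
    for _ in range(20): s=d/(1+m["k1"]*(s@s))
    return rot(m["orientation"]).apply([*s,1])
def onz(m,uv,z):
    r=ray(m,uv); e=m["eye"]; return e+r*(z-e[2])/r[2]
def proj(m,P):
    c=rot(m["orientation"]).inv().apply(np.atleast_2d(P)-m["eye"]); s=c[:,:2]/c[:,2:]
    s=s*(1+m["k1"]*(s**2).sum(1,keepdims=True)); K=m["camera_matrix"]
    return s*K[0,0]+K[:2,2]
def grab(n,name,crop=None,size=(800,600)):
    m=camera_model(n); im=capture(n); cv2.imwrite(f"pics/{name}_raw.png",im[:,:,::-1])
    if crop: im=im[crop[1]:crop[3],crop[0]:crop[2]]
    cv2.imwrite(f"pics/{name}.png",cv2.resize(im[:,:,::-1],size,interpolation=cv2.INTER_CUBIC))
    import pickle; pickle.dump(m,open(f"pics/{name}.pkl","wb")); return m
E
python3 - <<'E'
from h import *
m=camera_model("top");s=camera_model("scene");k=.64
for n,u,z in [("cov",(487,209),50),("cov",(577,222),50),("cov",(568,303),50),("cov",(476,290),50),("handleback",(373,213),22),("handlefront",(369,259),22),("tip",(365,295),11),("patch",(271,268),60),("phone",(387,173),9),("tape",(290,355),22),("putty",(356,370),22),("casting",(460,180),20),("mouse",(660,348),20)]:
    print(n,onz(m,np.array(u)*k,z).round())
for n,u,z in [("cov",(276,355),50),("cov",(350,340),50),("cov",(365,400),50),("cov",(286,415),50),("tip",(428,316),11),("hb",(449,365),22)]:
    print("s",n,onz(s,np.array(u)*k,z).round())
E
```

```text
cov [ 678. -157.   50.]
cov [ 655. -325.   50.]
cov [ 502. -301.   50.]
cov [ 525. -134.   50.]
handleback [678.  54.  22.]
handlefront [589.  60.  22.]
tip [524.  67.  11.]
patch [563. 235.  60.]
phone [763.  28.   9.]
tape [411. 202.  22.]
putty [384.  82.  22.]
casting [ 745. -111.   20.]
mouse [ 423. -480.   20.]
s cov [ 506. -295.   50.]
s cov [ 540. -132.   50.]
s cov [ 692. -163.   50.]
s cov [ 652. -324.   50.]
s tip [535.  73.  11.]
s hb [681.  48.  22.]
```

Request:
{"op": "apply_moves", "data": {
  "increments": "0 .157 .225 .05 0 0 -1;0 .157 .225 .05 0 0 -1;0 .157 .225 .05 0 0 -1;0 .157 .225 .05 0 0 -1;0 .157 .225 .05 0 0 -1"
}}

```text
clock: 0.72
ee_pos: [406.6, -263.7, 274.3]
eef_rot: [-0.0, 0.998, 0.059, -0.0]
wrist_force: [0.8, 0.5, 0.6]
opening: 93.8
gripper_force: 0.0
```

Request:
{"op": "apply_moves", "data": {
  "increments": "0 .157 .225 .05 0 0 -1;0 .157 .225 .05 0 0 -1;0 .157 .225 .05 0 0 -1;0 0 0 0 0 0 0;0 0 0 0 0 0 0"
}}

```text
clock: 1.35
ee_pos: [499.8, -130.6, 303.8]
eef_rot: [0.0, 0.999, -0.044, -0.001]
wrist_force: [-0.1, -0.7, 0.3]
opening: 94.2
gripper_force: 0.0
```

Run:
```python
from h import *
o=get_obs();print(o["ee_pos"],o["eef_rot"],o["joint_pos"]);m=grab("wrist","w1");print(m)
print(proj(m,[[525,-134,50],[678,-157,50],[613,58,11]]))
```

```text
[ 499.80109184 -130.64718885  303.79980937] [ 1.79718160e-04  9.99029541e-01 -4.40372504e-02 -8.14672097e-04] [-3.64909375e-01  1.17443849e-02  1.29376126e+00 -8.86295884e-04
  1.83751974e+00  1.29375698e+00]
{'camera_matrix': array([[274.60210765,   0.        , 261.24063569],
       [  0.        , 274.60210765, 195.13487749],
       [  0.        ,   0.        ,   1.        ]]), 'k1': 0.010935774478401312, 'eye': array([ 569.40323547, -135.66420134,  463.39868978]), 'orientation': array([-0.08399129, -0.67018484,  0.73172978,  0.09148379])}
[[262.64834325 155.84372551]
 [269.8116195   41.29924582]
 [135.63620018 107.64382162]]
```

View pics/w1.png

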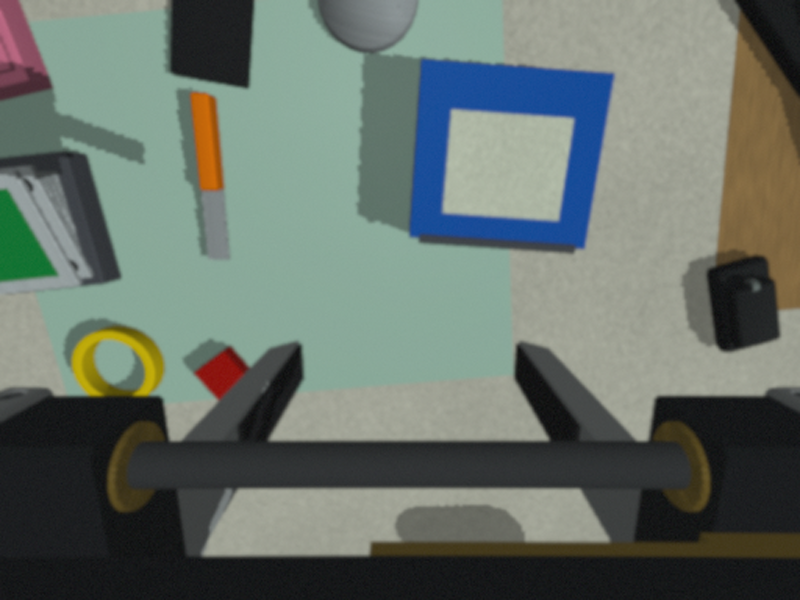

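The wrist picture shows the blade from handle (205,140) to tip (217,258), the cover with corners (421,60), (612,73), (583,247) and (411,235), and a thin dark strip along its near edge at row 245. I need to know whether that strip is the hinge or the lip side.

Run:
```python
from h import *
a=cv2.imread("pics/w1_raw.png")[25:170,225:405]; b=cv2.imread("pics/scene0.png")[325:430,260:380]
c=cv2.imread("pics/top0.png")[195:315,465:590]
f=lambda i,w,h:cv2.resize(i,(w,h),interpolation=cv2.INTER_CUBIC)
cv2.imwrite("pics/c1.png",np.vstack([f(a,740,590)]))
cv2.imwrite("pics/c1.png",np.hstack([f(a,400,330),f(b,390,330)]))
m=camera_model("wrist")
print([onz(m,np.array(u)*.64,50).round() for u in [(421,60),(612,73),(583,247),(411,235)]])
print("strip bottom z50/45",[onz(m,np.array(u)*.64,45).round() for u in [(420,241),(575,251)]])
g=[onz(m,np.array(u)*.64,z).round() for u,z in [((204,93),22),((211,190),22),((217,259),12)]];print(g)
```

```text
[array([ 681., -158.,   50.]), array([ 656., -322.,   50.]), array([ 507., -299.,   50.]), array([ 533., -136.,   50.])]
strip bottom z50/45 [array([ 526., -144.,   45.]), array([ 503., -293.,   45.])]
[array([679.,  46.,  22.]), array([592.,  58.,  22.]), array([522.,  70.,  12.])]
```

View pics/c1.png

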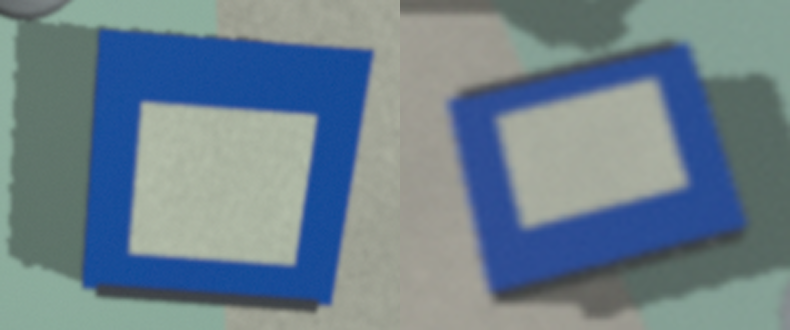

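The dark strip is the hinge barrel on the near (robot) side, so the lip is on the far side at x≈668. I'll lay the blade along the hinge axis and enter from the +y side, which keeps the grip within reach. First I grip the blade.

Request:
{"op": "apply_moves", "data": {
  "increments": "0 .113 .189 -.184 0 0 -.1;0 .113 .189 -.184 0 0 -.1;0 .113 .189 -.184 0 0 -.1;0 .113 .189 -.184 0 0 -.1;0 .113 .189 -.184 0 0 -.1"
}}

```text
clock: 2.02
ee_pos: [613.4, 57.5, 119.0]
eef_rot: [0.0, 0.998, -0.063, -0.0]
wrist_force: [0.1, -0.2, 1.2]
opening: 94.0
gripper_force: 0.0
```

Request:
{"op": "apply_moves", "data": {
  "increments": "0 0 0 -.2 0 0 0;0 0 0 -.2 0 0 0;0 0 0 -.09 0 0 0;0 0 0 0 0 0 0"
}}

```text
clock: 2.52
ee_pos: [613.0, 57.1, 22.2]
eef_rot: [0.0, 0.998, -0.063, -0.0]
wrist_force: [0.2, -0.2, 0.6]
opening: 94.2
gripper_force: 0.0
```

Run:
```python
from h import *
o=get_obs();print(o["ee_pos"],rot(o["eef_rot"]).as_matrix().round(3)[:,0]);m=grab("wrist","w2")
```

```text
[612.98338587  57.10199473  22.22720208] [ 0.992 -0.125 -0.001]
```

View pics/w2.png

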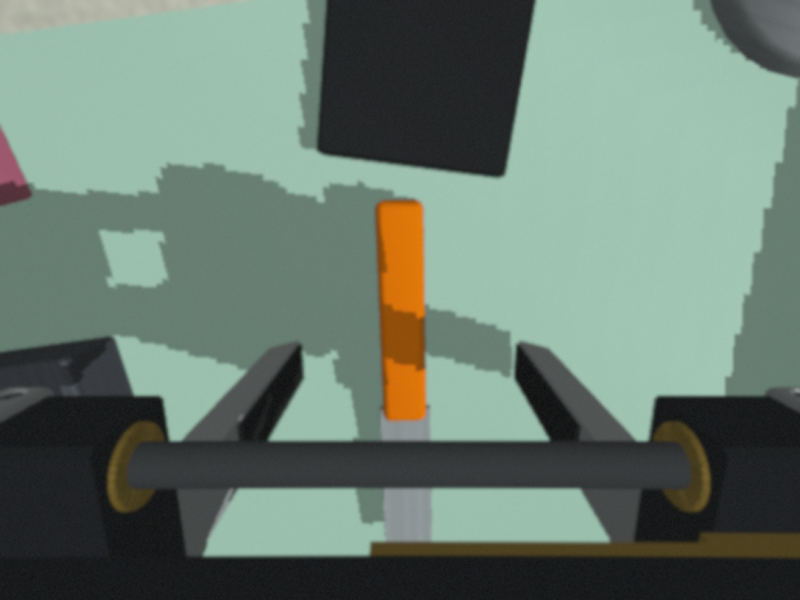

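The handle (380–425, 200–420) lies centred and aligned between the open fingers. Closing and lifting.

Request:
{"op": "apply_moves", "data": {
  "increments": "0 0 0 -.007 0 0 0;1 0 0 0 0 0 0;1 0 0 0 0 0 0;1 0 0 0 0 0 0;1 0 0 0 0 0 0",
  "force": 50
}}

```text
clock: 3.2
ee_pos: [613.2, 58.6, 21.2]
eef_rot: [0.0, 0.998, -0.062, 0.0]
wrist_force: [-0.3, 0.9, -0.1]
opening: 57.5
gripper_force: 0.0
```

Request:
{"op": "apply_moves", "data": {
  "increments": "1 0 0 0 0 0 0;1 0 0 0.02 0 0 0;1 0 0 .15 0 0 0;1 0 0 .25 0 0 0;1 0 0 0 0 0 0"
}}

```text
clock: 3.82
ee_pos: [616.7, 58.6, 111.3]
eef_rot: [-0.0, 0.998, -0.062, 0.006]
wrist_force: [-0.1, 0.8, 0.0]
opening: 7.3
gripper_force: 0.0
```

Run:
```python
from h import *
import pickle
m=pickle.load(open("pics/w2.pkl","rb"))
print([onz(m,np.array(u)*.64,z).round(1) for u,z in [((400,203),22),((405,418),22),((405,408),12)]])
o=get_obs();print(o["ee_pos"],o["opening"],o["gripper_force"])
```

```text
[array([680.1,  52.6,  22. ]), array([594.5,  61.7,  22. ]), array([593.7,  61.9,  12. ])]
[616.70205737  58.59421919 111.29972469] 7.329584827531522 0.0
```

Fingers are slower than I allowed, so the lift happened before they closed. Reopening and going back down.

Request:
{"op": "apply_moves", "data": {
  "increments": ".4 0 0 0 0 0 0;.4 0 0 0 0 0 0;.4 0 0 0 0 0 0;.4 0 0 0 0 0 0;.4 0 0 0 0 0 0"
}}

```text
clock: 4.45
ee_pos: [613.1, 58.6, 104.7]
eef_rot: [0.0, 0.998, -0.062, -0.0]
wrist_force: [-1.1, -0.3, -0.1]
opening: 54.0
gripper_force: 0.0
```

Run:
```python
from h import *
m=grab("wrist","w3");o=get_obs();print(o["ee_pos"],o["opening"])
im=cv2.cvtColor(cv2.imread("pics/w3_raw.png"),cv2.COLOR_BGR2HSV)
mk=cv2.inRange(im,(8,180,60),(18,255,255));print(mk.sum()/255)
r=cv2.minAreaRect(cv2.findNonZero(mk));print(r)
print([onz(m,p,22).round() for p in cv2.boxPoints(r)])
```

```text
[613.11485742  58.56382469 104.84758823] 55.20002158098674
1686.0
((259.55804443359375, 175.50640869140625), (95.19290924072266, 18.143024444580078), 89.16968536376953)
[array([681.,  61.,  22.]), array([680.,  46.,  22.]), array([594.,  54.,  22.]), array([596.,  71.,  22.])]
```

Request:
{"op": "apply_moves", "data": {
  "increments": ".4 0.01 0 -.22 0 0 0;.4 0 .008 -.198 0 0 0;.6 0 0 0 0 0 0;1 0 0 0 0 0 0;1 0 0 0 0 0 0",
  "force": 50
}}

```text
clock: 5.12
ee_pos: [615.2, 60.2, 21.7]
eef_rot: [0.0, 0.998, -0.062, 0.0]
wrist_force: [0.1, -0.4, -0.4]
opening: 29.9
gripper_force: 0.0
```

Request:
{"op": "apply_moves", "data": {
  "increments": "1 0 0 0 0 0 0;1 0 0 0 0 0 0;1 0 0 0 0 0 0;1 0 0 0 0 0 0"
}}

```text
clock: 5.62
ee_pos: [615.2, 60.1, 21.7]
eef_rot: [0.0, 0.998, -0.062, 0.0]
wrist_force: [-0.5, -0.2, 2.4]
opening: 17.6
gripper_force: 50.0
```

Request:
{"op": "apply_moves", "data": {
  "increments": "1 0 0 .15 0 0 0;1 0 0 .25 0 0 1;1 .02 -.025 0 0 0 1;1 .02 -.025 0 0 0 1;1 .02 -.025 0 0 0 1"
}}

```text
clock: 6.25
ee_pos: [627.1, 45.2, 101.2]
eef_rot: [-0.0, 0.997, 0.079, -0.0]
wrist_force: [-0.2, 0.1, -1.6]
opening: 17.9
gripper_force: 50.0
```

Request:
{"op": "apply_moves", "data": {
  "increments": "1 .02 -.025 0 0 0 1;1 .02 -.025 0 0 0 1;1 .02 -.025 0 0 0 1;1 .02 -.025 0 0 0 1;1 .02 -.025 0 0 0 1"
}}

```text
clock: 6.88
ee_pos: [647.1, 20.2, 101.0]
eef_rot: [-0.0, 0.968, 0.251, -0.0]
wrist_force: [0.4, 0.0, -1.8]
opening: 17.6
gripper_force: 50.0
```

Request:
{"op": "apply_moves", "data": {
  "increments": "1 .02 -.025 0 0 0 1;1 .02 -.025 0 0 0 1;1 .02 -.025 0 0 0 1;1 .02 -.025 0 0 0 1;1 .02 -.025 0 0 0 1"
}}

```text
clock: 7.5
ee_pos: [667.1, -4.8, 100.9]
eef_rot: [-0.0, 0.91, 0.415, -0.0]
wrist_force: [-0.6, -0.2, -0.7]
opening: 17.9
gripper_force: 50.0
```

Request:
{"op": "apply_moves", "data": {
  "increments": "1 .02 -.025 0 0 0 1;1 .02 -.025 0 0 0 1;1 .02 -.025 0 0 0 1;1 .02 -.025 0 0 0 1;1 .02 -.025 0 0 0 1"
}}

```text
clock: 8.12
ee_pos: [687.1, -29.8, 100.8]
eef_rot: [-0.0, 0.824, 0.567, -0.0]
wrist_force: [0.2, -0.5, -0.4]
opening: 18.1
gripper_force: 50.0
```

Request:
{"op": "apply_moves", "data": {
  "increments": "1 .02 -.025 0 0 0 1;1 .02 -.025 0 0 0 1;1 .02 -.025 0 0 0 1;1 0 0 0 0 0 0"
}}

```text
clock: 8.62
ee_pos: [699.1, -45.1, 100.7]
eef_rot: [-0.0, 0.761, 0.648, -0.0]
wrist_force: [0.2, 0.5, -0.0]
opening: 17.6
gripper_force: 50.0
```

Run:
```python
from h import *
o=get_obs();print(o["ee_pos"],rot(o["eef_rot"]).as_matrix().round(3)[:,0],o["joint_pos"],o["opening"]);m=grab("wrist","w4")
print(m["eye"],[proj(m,[p]).round() for p in [(681,-158,50),(656,-322,50)]])
```

```text
[699.09672445 -45.07137806 100.74895148] [0.159 0.987 0.   ] [-1.45305823e-01  4.69574789e-01  1.14124303e+00  8.85236004e-05
  1.53165193e+00  1.45243831e-02] 17.603062813038292
[709.27179923  25.99579955 260.49529981] [array([[263., 337.]]), array([[264., 472.]])]
```

View pics/w4.png

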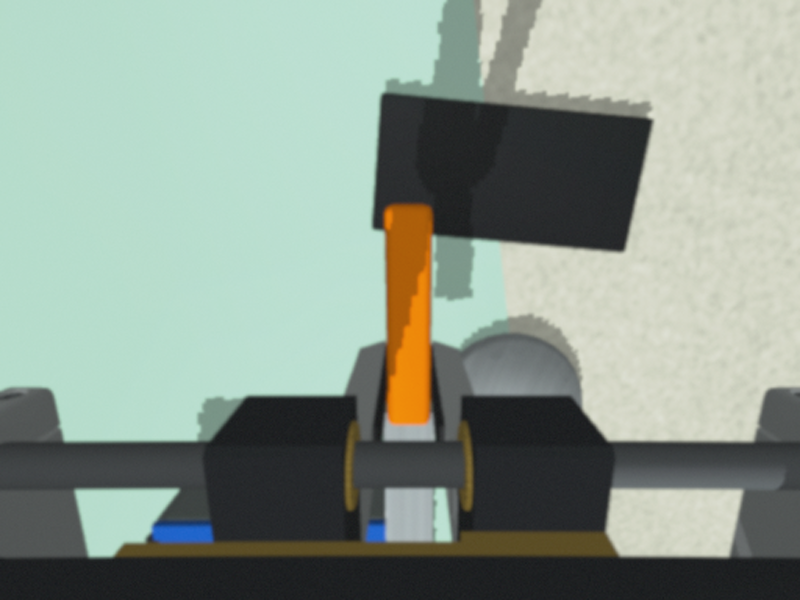

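The blade is held straight along the fingers, with the handle at (408,310) and the casting at (520,380) to the side. I'll refine the cover pose from the blue masks.

Run:
```python
from h import *
import pickle
m=grab("top","t2")
for f,mm in(("t2",m),("w1",pickle.load(open("pics/w1.pkl","rb")))):
    raw=cv2.imread(f"pics/{f}_raw.png");im=cv2.cvtColor(raw,cv2.COLOR_BGR2HSV)
    # warp to world plane z=50, 1px = .5mm
    xs=np.arange(450,720,.5);ys=np.arange(-360,-90,.5);X,Y=np.meshgrid(xs,ys,indexing="ij")
    p=proj(mm,np.c_[X.ravel(),Y.ravel(),np.full(X.size,50)]).astype(np.float32).reshape(*X.shape,2)
    w=cv2.remap(im,p[...,0],p[...,1],cv2.INTER_LINEAR)
    mk=cv2.inRange(w,(105,120,40),(125,255,255))
    c=max(cv2.findContours(mk,cv2.RETR_EXTERNAL,cv2.CHAIN_APPROX_NONE)[0],key=cv2.contourArea)
    r=cv2.minAreaRect(c);b=cv2.boxPoints(r)
    print(f,r[1][0]/2,r[1][1]/2,r[2],[(450+q[1]/2,-360+q[0]/2) for q in b])
```

```text
t2 169.17962646484375 153.53628540039062 8.637130737304688 [(np.float32(656.57245), np.float32(-321.81482)), (np.float32(504.77737), np.float32(-298.75732)), (np.float32(530.1841), np.float32(-131.49632)), (np.float32(681.9792), np.float32(-154.5538))]
w1 168.17855834960938 152.2224884033203 8.901715278625488 [(np.float32(656.9701), np.float32(-322.3447)), (np.float32(506.58112), np.float32(-298.7898)), (np.float32(532.60504), np.float32(-132.63693)), (np.float32(682.994), np.float32(-156.19183))]
```

Request:
{"op": "apply_moves", "data": {
  "increments": "1 .01 0 -.125 0 0 0;1 0 0 -.123 0 0 0;1 0 0 0 0 0 0"
}}

```text
clock: 9.1
ee_pos: [699.0, -44.2, 48.7]
eef_rot: [-0.002, 0.761, 0.649, -0.002]
wrist_force: [-0.3, -0.1, -1.5]
opening: 17.4
gripper_force: 50.0
```

Request:
{"op": "apply_moves", "data": {
  "increments": "1 -.017 -.11 0 0 0 0;1 -.016 -.11 0 0 0 0;1 -.017 -.11 0 0 0 0;1 0 0 0 0 0 0"
}}

```text
clock: 9.6
ee_pos: [691.0, -114.0, 52.6]
eef_rot: [0.001, 0.762, 0.647, 0.0]
wrist_force: [-0.1, -0.1, -0.7]
opening: 18.0
gripper_force: 50.0
```

Run:
```python
from h import *
a=grab("scene","s3");b=grab("top","t3")
f=lambda n,x0,y0,x1,y1:cv2.resize(cv2.imread(f"pics/{n}_raw.png")[y0:y1,x0:x1],(400,400),interpolation=cv2.INTER_CUBIC)
cv2.imwrite("pics/c3.png",np.hstack([f("s3",170,190,290,310),f("t3",280,100,400,220)]))
```

```text
(no output)
```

View pics/c3.png

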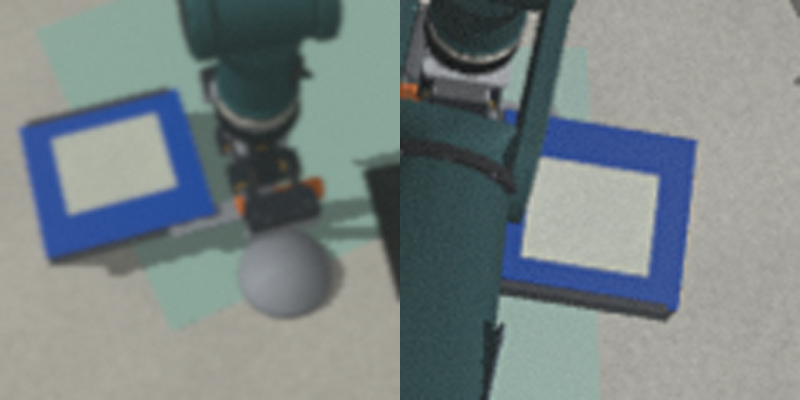

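The scene crop (left) shows the steel blade at (195,222) running under the lip. Now levering along the arc.

Request:
{"op": "apply_moves", "data": {
  "increments": "1 -.013 .002 .065 0 0 0;1 -.013 .002 .065 0 0 0;1 -.025 .004 .056 0 0 0;1 -.025 .004 .056 0 0 0"
}}

```text
clock: 10.2
ee_pos: [676.2, -107.8, 101.8]
eef_rot: [0.001, 0.761, 0.649, 0.001]
wrist_force: [1.9, 0.1, -1.4]
opening: 17.7
gripper_force: 50.0
```

Run:
```python
from h import *
a=grab("scene","s4")
im=cv2.cvtColor(cv2.imread("pics/s4_raw.png"),cv2.COLOR_BGR2HSV);mk=cv2.inRange(im,(105,120,40),(125,255,255));mk[:200]=0;mk[:,:170]=0;mk[:,260:]=0
u=np.array([.152,.988,0]);d=np.array([.988,-.152,0]);Hm=(np.array([506,-299,45])+np.array([531.5,-132,45]))/2
best=[]
for t in np.radians(np.arange(0,110,2)):
    c=np.cos(t)*d+[0,0,np.sin(t)];n=-np.sin(t)*d+[0,0,np.cos(t)]
    P=[Hm+u*s*85+c*r+5*n for s,r in((-1,0),(1,0),(1,154),(-1,154))]
    q=np.zeros_like(mk);cv2.fillPoly(q,[proj(a,P).round().astype(np.int32)],255)
    q2=q.copy();P=[Hm+u*s*49+c*r+5*n for s,r in((-1,38),(1,38),(1,122),(-1,122))];cv2.fillPoly(q2,[proj(a,P).round().astype(np.int32)],0)
    best.append((np.logical_and(q2,mk).sum()/np.logical_or(q2,mk).sum(),np.degrees(t)))
print(sorted(best)[-4:])
o=get_obs();print(o["ee_pos"],o["wrist_force"],o["moment"])
```

```text
[(np.float64(0.6084701815038893), np.float64(24.000000000000004)), (np.float64(0.610088070456365), np.float64(18.0)), (np.float64(0.6640141467727675), np.float64(22.0)), (np.float64(0.6927083333333334), np.float64(20.0))]
[ 676.06649952 -107.92773697  103.69643312] [-0.49756911 -0.40591494 -0.979623  ] [ 0.14570015 -0.08118662 -0.03642824]
```

Cover is at 20°, as planned. Continuing.

Request:
{"op": "apply_moves", "data": {
  "increments": "1 -.034 .005 .05 0 0 0;1 -.034 .005 .05 0 0 0;1 -.041 .006 .042 0 0 0;1 -.041 .006 .042 0 0 0;1 -.043 .006 .036 0 0 0"
}}

```text
clock: 10.88
ee_pos: [637.0, -102.8, 145.2]
eef_rot: [0.0, 0.761, 0.649, 0.0]
wrist_force: [2.3, 0.8, -0.9]
opening: 17.3
gripper_force: 50.0
```

Request:
{"op": "apply_moves", "data": {
  "increments": "1 -.043 .007 .036 0 0 0;1 -.049 .007 .026 0 0 0;1 -.049 .008 .025 0 0 0;1 -.05 .008 .018 0 0 0;1 -.05 .008 .018 0 0 0"
}}

```text
clock: 11.5
ee_pos: [588.4, -95.2, 169.1]
eef_rot: [0.0, 0.761, 0.649, -0.0]
wrist_force: [2.3, -0.1, -0.7]
opening: 17.4
gripper_force: 50.0
```

Request:
{"op": "apply_moves", "data": {
  "increments": "1 -.052 .008 .011 0 0 0;1 -.052 .008 .011 0 0 0;1 -.052 .008 .004 0 0 0;1 -.052 .008 .004 0 0 0;1 -.037 .006 0 0 0 0"
}}

```text
clock: 12.12
ee_pos: [539.2, -87.4, 174.5]
eef_rot: [-0.0, 0.761, 0.649, -0.0]
wrist_force: [1.3, 0.7, -2.7]
opening: 17.6
gripper_force: 50.0
```

Request:
{"op": "apply_moves", "data": {
  "increments": "1 -.037 .006 0 0 0 0;1 0 0 0 0 0 0"
}}

```text
clock: 12.38
ee_pos: [531.9, -86.3, 174.8]
eef_rot: [-0.0, 0.761, 0.649, -0.0]
wrist_force: [1.0, -0.7, -1.3]
opening: 17.7
gripper_force: 50.0
```

Run:
```python
from h import *
o=get_obs();print(o["ee_pos"],o["wrist_force"],o["moment"])
a=grab("scene","s5");b=grab("top","t5")
f=lambda n,x0,y0,x1,y1:cv2.resize(cv2.imread(f"pics/{n}_raw.png")[y0:y1,x0:x1],(400,400),interpolation=cv2.INTER_CUBIC)
cv2.imwrite("pics/c5.png",np.hstack([f("s5",150,150,300,300),f("t5",260,80,410,230)]))
```

```text
[531.94213122 -86.30622037 174.79656075] [ 0.98182223 -0.70613806 -1.32156913] [-0.03671809 -0.00240034 -0.00949047]
```

View pics/c5.png

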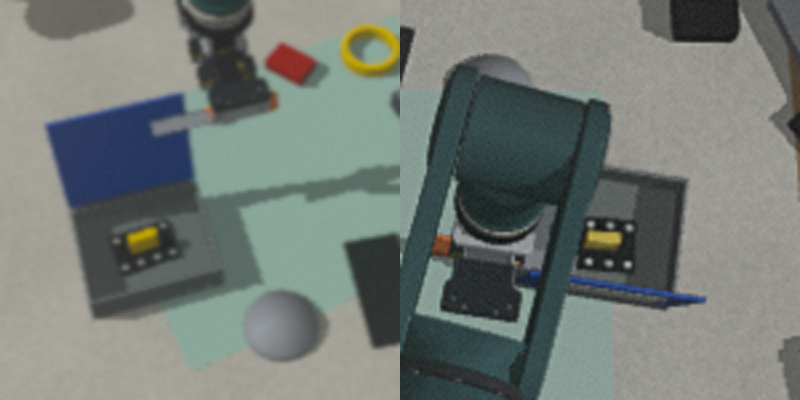

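Cover stands past upright and the plate with its yellow bar is visible in the case. I'll push a bit further, back off and take the blade to a clear spot on the bench.

Request:
{"op": "apply_moves", "data": {
  "increments": "1 -.05 .008 0 0 0 0;1 -.05 .008 0 0 0 0;1 0 0 0 0 0 0;1 .12 -.02 0 0 0 0;1 .12 .0 0 0 0 0"
}}

```text
clock: 13.1
ee_pos: [561.0, -87.4, 175.1]
eef_rot: [0.0, 0.761, 0.649, -0.0]
wrist_force: [-0.4, -0.3, -0.6]
opening: 17.2
gripper_force: 50.0
```

Request:
{"op": "apply_moves", "data": {
  "increments": "1 .06 .2 0 0 0 0;1 .08 .25 -.1 0 0 0;1 .08 .15 -.2 0 0 0;1 .06 .02 -.23 0 0 0;1 .05 0 -.12 0 0 0"
}}

```text
clock: 13.72
ee_pos: [625.1, 37.8, 41.4]
eef_rot: [-0.002, 0.76, 0.649, -0.002]
wrist_force: [0.4, -0.9, -0.9]
opening: 17.9
gripper_force: 50.0
```

Run:
```python
from h import *
o=get_obs();print(o["ee_pos"],o["wrist_force"])
```

```text
[625.0634967   37.80576557  41.35990324] [ 0.38430105 -0.89659263 -0.93682125]
```

Request:
{"op": "apply_moves", "data": {
  "increments": "1 0 0 -.05 0 0 0;1 0 0 -.04 0 0 0;1 0 0 0 0 0 0"
}}

```text
clock: 14.1
ee_pos: [626.7, 36.5, 27.5]
eef_rot: [0.0, 0.761, 0.649, 0.0]
wrist_force: [0.7, 0.2, -0.2]
opening: 17.3
gripper_force: 50.0
```

Request:
{"op": "apply_moves", "data": {
  "increments": "1 0 0 -.02 0 0 0;1 0 0 -.008 0 0 0;1 0 0 0 0 0 0"
}}

```text
clock: 14.48
ee_pos: [626.9, 36.7, 21.7]
eef_rot: [0.0, 0.761, 0.649, 0.0]
wrist_force: [0.4, -0.1, 0.0]
opening: 17.4
gripper_force: 50.0
```

Request:
{"op": "apply_moves", "data": {
  "increments": ".5 0 0 0 0 0 0;.5 0 0 0 0 0 0;.5 0 0 0 0 0 0;.5 0 0 0 0 0 0"
}}

```text
clock: 14.98
ee_pos: [626.8, 36.8, 21.3]
eef_rot: [0.0, 0.761, 0.649, 0.0]
wrist_force: [0.2, 0.7, -0.6]
opening: 46.7
gripper_force: 0.0
```

Request:
{"op": "apply_moves", "data": {
  "increments": ".5 0 0 .1 0 0 0;.5 0 0 .25 0 0 0;.5 0 0 .25 0 0 -1;.5 0 0 .25 0 0 -1;.5 -.03 .05 .25 0 0 -1"
}}

```text
clock: 15.6
ee_pos: [620.8, 46.3, 244.8]
eef_rot: [0.001, 0.825, 0.564, 0.001]
wrist_force: [1.3, 0.6, 0.0]
opening: 46.7
gripper_force: 0.0
```

Request:
{"op": "apply_moves", "data": {
  "increments": ".5 -.04 .05 0 0 0 -1;.5 -.04 .05 0 0 0 -1;.5 -.04 .05 0 0 0 -1;.5 -.04 .05 0 0 0 -1;.5 -.04 .05 0 0 0 -1"
}}

```text
clock: 16.23
ee_pos: [580.6, 97.1, 243.2]
eef_rot: [0.0, 0.911, 0.413, 0.001]
wrist_force: [0.9, 0.3, -0.7]
opening: 47.4
gripper_force: 0.0
```

Request:
{"op": "apply_moves", "data": {
  "increments": ".5 -.03 .05 0 0 0 -1;.5 -.03 .05 0 0 0 -1;.5 -.03 .05 0 0 0 -1;.5 -.03 .05 0 0 0 -1;.5 -.03 .05 0 0 0 -1"
}}

```text
clock: 16.85
ee_pos: [550.6, 147.1, 243.2]
eef_rot: [0.0, 0.969, 0.249, 0.001]
wrist_force: [-0.3, 0.1, 0.9]
opening: 46.9
gripper_force: 0.0
```

Request:
{"op": "apply_moves", "data": {
  "increments": ".5 -.03 .05 0 0 0 -1;.5 -.03 .05 0 0 0 -1;.5 -.03 .05 0 0 0 -1;.5 -.03 .05 0 0 0 -1;.5 -.03 .05 0 0 0 -1"
}}

```text
clock: 17.48
ee_pos: [520.6, 197.1, 243.2]
eef_rot: [-0.0, 0.997, 0.077, 0.001]
wrist_force: [-0.2, 0.3, 0.1]
opening: 47.1
gripper_force: 0.0
```

Request:
{"op": "apply_moves", "data": {
  "increments": ".5 0 .05 0 0 0 -1;.5 0 .05 0 0 0 -1;.5 0 .05 0 0 0 -1;.5 0 .0 0 0 0 -1;.5 0 0 0 0 0 0"
}}

```text
clock: 18.1
ee_pos: [520.8, 226.9, 242.9]
eef_rot: [-0.0, 0.998, -0.061, 0.001]
wrist_force: [0.4, -0.4, -0.1]
opening: 47.0
gripper_force: 0.0
```

Run:
```python
from h import *
o=get_obs();print(o["ee_pos"],rot(o["eef_rot"]).as_matrix().round(3)[:,0],o["opening"])
m=grab("wrist","w6");print(m["eye"],proj(m,[563,235,60]))
```

```text
[520.84693112 226.94608229 242.90590609] [ 0.992 -0.122  0.002] 46.95568989828719
[589.61652336 219.33361335 402.72296292] [[251.51858191 149.91476356]]
```

View pics/w6.png

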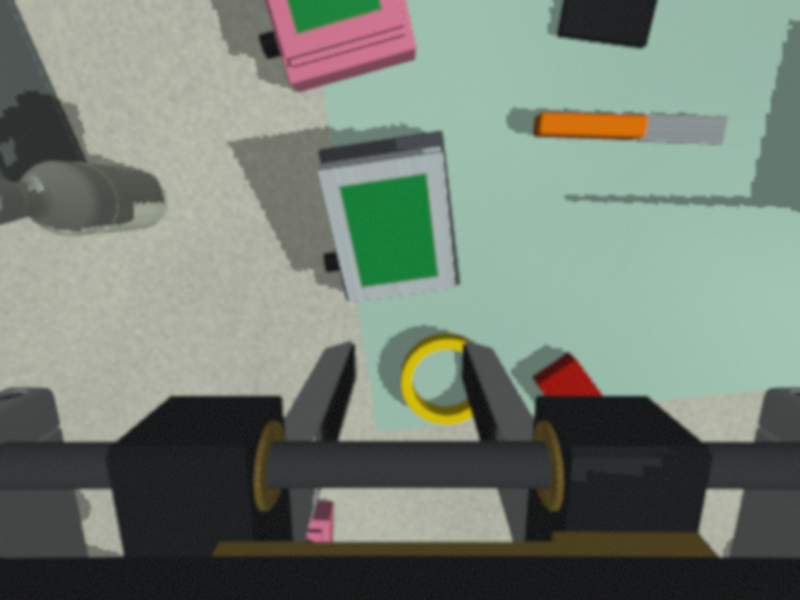

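The wrist view shows the blade lying flat at (630,127). The stage's grey face has corners (320,170), (443,149), (459,285) and (350,300), and its green patch is at (390,230). I'll fit the stage pose jointly across the views.

```bash
cat > stage.py <<'E'
from h import *
import pickle
from scipy.optimize import least_squares
def quad(img,seed):
    hsv=cv2.cvtColor(img,cv2.COLOR_BGR2HSV);mk=cv2.inRange(hsv,(50,130,40),(75,255,255))
    n,l=cv2.connectedComponents(mk);mk=(l==l[seed[1],seed[0]]).astype(np.uint8)
    c=cv2.findContours(mk,cv2.RETR_EXTERNAL,cv2.CHAIN_APPROX_NONE)[0][0]
    q=cv2.boxPoints(cv2.minAreaRect(c)) 
    h=cv2.convexHull(c)
    for e in np.arange(2,30,.5):
        q=cv2.approxPolyDP(h,e,True)[:,0].astype(float)
        if len(q)==4: break
    # refine by line fits
    P=c[:,0].astype(float);L=[]
    for i in range(4):
        a,b=q[i],q[(i+1)%4];d=(b-a)/np.linalg.norm(b-a);t=(P-a)@d;s=np.abs((P-a)@[-d[1],d[0]])
        k=(s<3)&(t>.15*np.linalg.norm(b-a))&(t<.85*np.linalg.norm(b-a))
        L.append(cv2.fitLine(P[k].astype(np.float32),cv2.DIST_HUBER,0,.01,.01).ravel())
    out=[]
    for i in range(4):
        a,b=L[i-1],L[i];s=np.linalg.solve(np.c_[a[:2],-b[:2]],b[2:]-a[2:]);out.append(a[2:]+s[0]*a[:2])
    return np.array(out)
V=[]
for f,m,seed,sc in [("w6_raw",pickle.load(open("pics/w6.pkl","rb")),(250,147),1),("top0",camera_model("top"),(271,268),.64),("scene0",camera_model("scene"),(497,287),.64)]:
    q=quad(cv2.imread(f"pics/{f}.png"),seed); q=(q+.5)*sc-.5 if sc!=1 else q
    w=np.array([onz(m,p,60)[:2] for p in q]);c=w.mean(0)
    order=[int(np.argmax((w-c)@[sx,sy])) for sx,sy in((1,1),(1,-1),(-1,-1),(-1,1))]  # far-left..
    V.append((m,q[order]));print(f,q[order].round(1).tolist())
S=np.array([(1,1),(1,-1),(-1,-1),(-1,1)])
pad=(np.array([(320,170),(443,149),(459,285),(350,300)])+.5)*.64-.5
def frame(p): return R.from_euler("ZY",[p[3],-p[4]])
def res(p,full=False):
    A=frame(p);out=[]
    for i,(m,q) in enumerate(V):
        P=np.c_[S*[p[5],p[6]],np.zeros(4)];out.append((proj(m,A.apply(P)+p[:3])-q).ravel()*[1,1.3,.9][i])
    P=np.c_[S*[55,45],np.zeros(4)];out.append((proj(V[0][0],A.apply(P)+p[:3])-pad).ravel()*.5)
    return np.array(out).round(2) if full else np.concatenate(out)
if __name__=="__main__":
    r=least_squares(res,[563,235,60,0,.25,37,27],loss="soft_l1")
    print(r.x.round(3),np.degrees(r.x[3:5]).round(2));print(res(r.x,1))
    J=r.jac;print(np.sqrt(np.diag(np.linalg.inv(J.T@J)))*.5)
E
python3 stage.py
```

```text
w6_raw [[218.39999389648438, 120.30000305175781], [271.0, 112.0999984741211], [278.29998779296875, 175.10000610351562], [232.0, 181.6999969482422]]Traceback (most recent call last):
  File "stage.py", line 25, in <module>
    q=quad(cv2.imread(f"pics/{f}.png"),seed); q=(q+.5)*sc-.5 if sc!=1 else q
  File "stage.py", line 16, in quad
    a,b=q[i],q[(i+1)%4];d=(b-a)/np.linalg.norm(b-a);t=(P-a)@d;s=np.abs((P-a)@[-d[1],d[0]])
             ~^^^^^^^^^
IndexError: index 1 is out of bounds for axis 0 with size 1
```

```bash
python3 -c "
import cv2
for f,(x,y) in(('top0',(271,268)),('scene0',(497,287))): print(cv2.cvtColor(cv2.imread(f'pics/{f}.png'),cv2.COLOR_BGR2HSV)[y-2:y+3:2,x-2:x+3:2].tolist())"
sed -i 's/(50,130,40),(75,255,255)/(50,120,40),(85,255,255)/; s/if len(q)==4: break/if len(q)<=4: break/; s/"top0",camera_model("top"),(271,268),.64/"t5_raw",camera_model("top"),(173,171),1/; s/"scene0",camera_model("scene"),(497,287),.64/"s3_raw",camera_model("scene"),(318,183),1/' stage.py; python3 stage.py
```

```text
[[[66, 122, 107], [66, 122, 107], [67, 129, 103]], [[67, 124, 109], [67, 124, 105], [66, 121, 105]], [[68, 124, 107], [66, 118, 106], [66, 123, 106]]]
[[[67, 170, 108], [66, 167, 107], [66, 170, 108]], [[67, 171, 109], [66, 165, 108], [66, 168, 108]], [[67, 170, 108], [67, 168, 109], [67, 166, 109]]]
w6_raw [[218.3000030517578, 120.19999694824219], [271.20001220703125, 112.19999694824219], [278.5, 175.10000610351562], [232.0, 182.10000610351562]]
t5_raw [[161.60000610351562, 157.0], [181.60000610351562, 157.0], [183.39999389648438, 184.0], [163.60000610351562, 184.0]]
s3_raw [[328.6000061035156, 185.8000030517578], [316.6000061035156, 190.89999389648438], [306.1000061035156, 181.39999389648438], [317.70001220703125, 176.60000610351562]]
[5.64684e+02 2.35705e+02 7.03260e+01 2.50000e-02 3.13000e-01 3.95790e+01
 2.94760e+01] [ 1.42 17.93]
[[ 0.62  0.39 -0.33  0.37 -0.14 -0.36  0.63 -0.69]
 [ 0.1  -1.16  1.49 -1.91  0.49 -0.16 -0.97  0.5 ]
 [ 1.27  0.03 -0.02  0.73 -1.35 -0.04 -0.1  -0.68]
 [-1.38  0.12 -0.03  0.48 -1.04  0.61 -0.29  0.74]]
[0.27886677 0.30291431 1.46495911 0.00541692 0.02509733 0.44599177
 0.32975963]
```

Request:
{"op": "apply_moves", "data": {
  "increments": ".5 .07 .04 0 0 1 0;.5 .07 .03 0 0 1 0;.5 .07 0 0 0 1 0;.5 .07 0 0 0 1 0;.5 .07 0 0 0 1 0"
}}

```text
clock: 18.77
ee_pos: [591.4, 240.6, 242.1]
eef_rot: [0.011, 0.983, -0.06, -0.174]
wrist_force: [0.8, 0.3, -0.7]
opening: 46.9
gripper_force: 0.0
```

Request:
{"op": "apply_moves", "data": {
  "increments": ".5 .07 0 0 0 1 0;.5 .0 0 0 0 0 0"
}}

```text
clock: 19.02
ee_pos: [606.1, 240.1, 237.8]
eef_rot: [0.013, 0.976, -0.061, -0.209]
wrist_force: [-0.1, 0.4, -0.4]
opening: 46.7
gripper_force: 0.0
```

```bash
python3 - <<'E'
from h import *
m=grab("wrist","w7");print(m["eye"]);p=proj(m,[565,236,70])[0];print(p)
im=cv2.cvtColor(cv2.imread("pics/w7_raw.png"),cv2.COLOR_BGR2HSV);print(im[int(p[1]),int(p[0])])
mk=cv2.inRange(im,(50,120,40),(85,255,255));n,l,st,c=cv2.connectedComponentsWithStats(mk);print(st[st[:,4]>100])
E
sed -i 's/^for f,m,seed,sc in \[/&("w7_raw",pickle.load(open("pics\/w7.pkl","rb")),(SX,SY),1),/; s/\[1,1.3,.9\]\[i\]/[1,1,1.3,.9][i]/; s/V\[0\]\[0\],A/V[1][0],A/' stage.py
```

```text
[734.74292779 232.49837044 354.58786653]
[262.10203508 158.67840559]
[ 70 209 127]
[[     0      0    512    384 193723]
 [   185      0     54     15    442]
 [   230    130     59     52   2401]]
```

```bash
sed -i 's/(SX,SY)/(262,158)/' stage.py; python3 stage.py
```

```text
w7_raw [[230.3000030517578, 137.60000610351562], [285.5, 129.5], [288.3999938964844, 175.10000610351562], [242.8000030517578, 181.3000030517578]]
w6_raw [[218.3000030517578, 120.19999694824219], [271.20001220703125, 112.19999694824219], [278.5, 175.10000610351562], [232.0, 182.10000610351562]]
t5_raw [[161.60000610351562, 157.0], [181.60000610351562, 157.0], [183.39999389648438, 184.0], [163.60000610351562, 184.0]]
s3_raw [[328.6000061035156, 185.8000030517578], [316.6000061035156, 190.89999389648438], [306.1000061035156, 181.39999389648438], [317.70001220703125, 176.60000610351562]]
[5.64764e+02 2.35940e+02 6.84600e+01 2.50000e-02 2.95000e-01 3.95090e+01
 2.99290e+01] [ 1.41 16.91]
[[ 0.47  0.23 -0.07 -0.01 -0.3  -0.02  0.3   0.16]
 [ 0.33  0.32 -0.23  0.25 -0.02 -0.5   0.2  -0.75]
 [-0.01 -0.94  1.75 -1.69  0.66 -0.02 -1.19  0.65]
 [ 1.33  0.4  -0.13  1.17 -1.44  0.14 -0.01 -0.57]
 [-1.25  0.03 -0.25  0.46 -1.15  0.63 -0.32  0.74]]
[0.2736227  0.20746196 0.68627632 0.0041263  0.01418094 0.40695947
 0.22043482]
```

Stage fit: centre (565,236,68.5), yaw 1.4°, slope 17°. Now over to the plate.

Request:
{"op": "apply_moves", "data": {
  "increments": ".5 -.03 -.28 0 0 -1 0;.5 -.03 -.28 0 0 -1 0;.5 -.03 -.28 0 0 -1 0;.5 -.03 -.28 0 0 -1 0;.5 -.03 -.28 0 0 -1 0"
}}

```text
clock: 19.7
ee_pos: [573.4, -40.3, 243.7]
eef_rot: [0.003, 0.998, -0.061, -0.031]
wrist_force: [1.0, 0.1, -0.1]
opening: 47.0
gripper_force: 0.0
```

Request:
{"op": "apply_moves", "data": {
  "increments": ".5 -.03 -.28 0 0 -1 0;.5 -.03 -.28 0 0 0 0;.5 -.03 -.28 0 0 0 -.4;.5 0 0 0 0 0 0"
}}

```text
clock: 20.2
ee_pos: [555.0, -210.2, 243.0]
eef_rot: [0.001, 0.997, -0.078, 0.001]
wrist_force: [0.2, 0.7, 0.1]
opening: 47.2
gripper_force: 0.0
```

Run:
```python
from h import *
o=get_obs();print(o["ee_pos"],rot(o["eef_rot"]).as_matrix().round(3),o["opening"])
m=grab("wrist","w8");im=cv2.imread("pics/w8_raw.png")
hsv=cv2.cvtColor(im,cv2.COLOR_BGR2HSV);mk=cv2.inRange(hsv,(20,120,60),(34,255,255))
n,l,st,c=cv2.connectedComponentsWithStats(mk);print(st[st[:,4]>60])
```

```text
[ 554.96084667 -210.16609934  242.9810723 ] [[ 0.988 -0.156  0.002]
 [-0.156 -0.988 -0.002]
 [ 0.003  0.002 -1.   ]] 47.22643773294232
[[     0      0    512    384 192004]
 [   257    153     30     15    393]
 [   342    269     20     58    554]
 [   162    270     19     57    554]
 [   137    340    320     16   3096]]
```

View pics/w8.png

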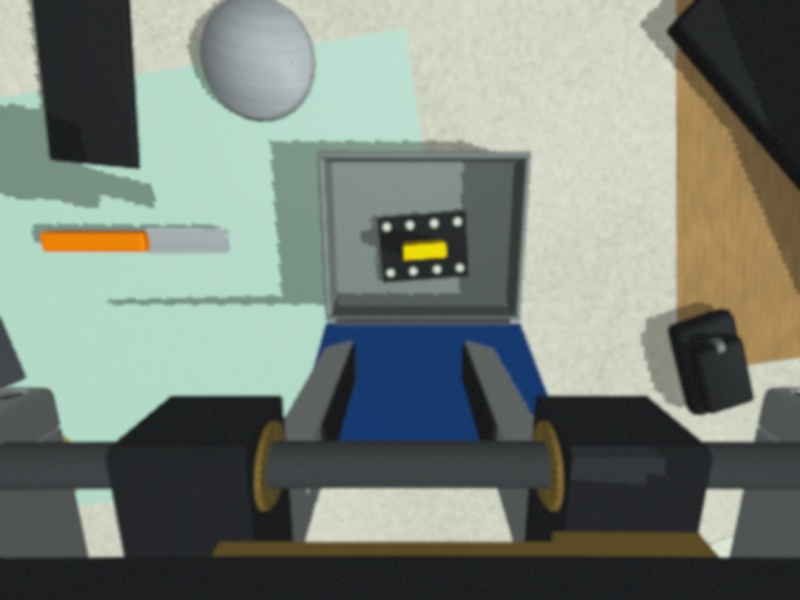

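The wrist view shows the open case with the plate at (424,247). Its long side runs left to right, along the case's y, with dots from (387,227) to (460,267) and the bar at (425,250).

Run:
```python
from h import *
import pickle
m=pickle.load(open("pics/w8.pkl","rb"))
im=cv2.imread("pics/w8_raw.png");hsv=cv2.cvtColor(im,cv2.COLOR_BGR2HSV)
mk=cv2.inRange(hsv,(0,0,150),(180,60,255))[125:190,240:300];n,l,st,c=cv2.connectedComponentsWithStats(mk)
d=np.array([c[i]+[240,125] for i in range(1,n) if 4<st[i,4]<80]);print(len(d),d.round(1).tolist())
d=(np.array([(387,227),(410,225),(434,223),(458,221),(390,272),(413,271),(437,269),(460,267)])+.5)*.64-.5
w=np.array([onz(m,p,10)[:2] for p in d]);print(w.round(1).tolist(),w.mean(0))
v=w[3]-w[0]+w[7]-w[4];print(np.degrees(np.arctan2(v[1],v[0])),np.linalg.norm(v)/2,np.linalg.norm(w[0]-w[4]))
y=cv2.inRange(hsv,(20,120,60),(34,255,255))[150:172];p=cv2.findNonZero(y)[:,0].mean(0)+[0,150]
print("bar",onz(m,p,35),cv2.minAreaRect(cv2.findNonZero(y)))
```

```text
8 [[277.3, 142.5], [292.2, 141.2], [261.9, 143.9], [247.0, 145.0], [279.2, 172.0], [294.0, 171.0], [249.5, 174.2], [264.0, 173.0]]
[[601.1, -197.3], [599.6, -218.1], [598.0, -239.7], [596.4, -261.3], [560.2, -193.2], [557.8, -214.4], [556.2, -236.6], [554.8, -257.8]] [ 578.02976331 -227.30503244]
-94.5209973931043 64.48316678831951 41.10749373260844
bar [ 578.5517568  -226.95202685   35.        ] ((271.432373046875, 9.620590209960938), (13.42188835144043, 29.6048526763916), 85.60128784179688)
```

Request:
{"op": "apply_moves", "data": {
  "increments": ".3 .058 -.042 -.1 0 0 .6;.3 .058 -.042 -.2 0 0 .52;.3 0 0 -.2 0 0 0;.3 0 0 -.1 0 0 0;.3 0 0 0 0 0 0"
}}

```text
clock: 20.88
ee_pos: [578.9, -221.4, 120.1]
eef_rot: [-0.001, 0.999, -0.035, -0.001]
wrist_force: [0.1, -0.3, 0.8]
opening: 65.6
gripper_force: 0.0
```

Run:
```python
from h import *
o=get_obs();print(o["ee_pos"],rot(o["eef_rot"]).as_matrix().round(3)[:,0],o["opening"],o["wrist_force"])
m=grab("wrist","w9");hsv=cv2.cvtColor(cv2.imread("pics/w9_raw.png"),cv2.COLOR_BGR2HSV)
y=cv2.inRange(hsv,(20,120,60),(34,255,255));y[260:]=0;p=cv2.findNonZero(y);r=cv2.minAreaRect(p);print(r,onz(m,r[0],37))
```

```text
[ 578.92507349 -221.41273051  120.06643201] [ 0.998 -0.071 -0.003] 65.59224554572154 [ 0.09403458 -0.26279502  0.82547867]
((268.5, 201.0), (22.0, 41.0), 90.0) [ 580.97293924 -227.03106649   37.        ]
```

Request:
{"op": "apply_moves", "data": {
  "increments": ".3 .002 -.028 -.2 0 0 0;.3 0 0 -.18 0 0 0;.3 0 0 -.055 0 0 0;.3 0 0 0 0 0 0"
}}

```text
clock: 21.42
ee_pos: [581.0, -229.4, 35.5]
eef_rot: [0.0, 0.999, -0.036, 0.001]
wrist_force: [0.5, 0.6, 0.1]
opening: 66.0
gripper_force: 0.0
```

Request:
{"op": "apply_moves", "data": {
  "increments": ".3 -.01 .008 -.015 0 0 0;1 0 0 0 0 0 0;1 0 0 0 0 0 0;1 0 0 0 0 0 0;1 0 0 0 0 0 0",
  "force": 40
}}

```text
clock: 22.05
ee_pos: [578.5, -228.1, 31.6]
eef_rot: [0.0, 0.999, -0.037, 0.0]
wrist_force: [0.0, 0.9, 1.6]
opening: 35.7
gripper_force: 40.0
```

Request:
{"op": "apply_moves", "data": {
  "increments": "1 0 0 0 0 0 0;1 0 0 0 0 0 0;1 0 0 0 0 0 0"
}}

```text
clock: 22.42
ee_pos: [578.6, -228.2, 31.6]
eef_rot: [0.0, 0.999, -0.037, 0.0]
wrist_force: [0.2, 0.6, 2.1]
opening: 36.1
gripper_force: 40.0
```

Gripped (36 mm, 40 N). Lifting, turning and carrying it to the stage.

Request:
{"op": "apply_moves", "data": {
  "increments": "1 0 0 .1 0 0 0;1 0 0 .2 0 0 0;1 0 0 .25 0 0 0;1 0 0.05 .25 0 0 .9;1 -.005 .09 .05 0 0 1"
}}

```text
clock: 23.05
ee_pos: [579.2, -201.1, 208.0]
eef_rot: [0.002, 1.0, 0.03, 0.005]
wrist_force: [0.0, 0.2, -1.4]
opening: 35.9
gripper_force: 40.0
```

Request:
{"op": "apply_moves", "data": {
  "increments": "1 -.008 .1 0 0 0 1;1 -.008 .1 0 0 0 1;1 -.008 .1 0 0 0 1;1 -.008 .1 0 0 0 1;1 -.008 .1 0 0 0 1"
}}

```text
clock: 23.68
ee_pos: [569.3, -99.2, 202.1]
eef_rot: [0.0, 0.979, 0.204, 0.0]
wrist_force: [0.4, 0.4, -0.7]
opening: 36.2
gripper_force: 40.0
```

Request:
{"op": "apply_moves", "data": {
  "increments": "1 -.008 .1 0 0 0 1;1 -.008 .1 0 0 0 1;1 -.008 .1 0 0 0 1;1 -.008 .1 0 0 0 1;1 -.008 .1 0 0 0 1"
}}

```text
clock: 24.3
ee_pos: [561.2, 1.4, 201.3]
eef_rot: [0.0, 0.928, 0.372, -0.0]
wrist_force: [0.7, 0.2, -1.3]
opening: 35.5
gripper_force: 40.0
```

Request:
{"op": "apply_moves", "data": {
  "increments": "1 -.008 .1 0 0 0 1;1 -.008 .1 0 0 0 1;1 -.008 .1 0 0 0 1;1 -.008 .1 0 0 0 1;1 -.008 .1 0 0 0 1"
}}

```text
clock: 24.92
ee_pos: [553.3, 101.3, 201.3]
eef_rot: [0.0, 0.85, 0.527, 0.0]
wrist_force: [0.5, -0.2, -1.4]
opening: 35.4
gripper_force: 40.0
```

Request:
{"op": "apply_moves", "data": {
  "increments": "1 -.008 .1 0 0 0 1;1 -.008 .1 0 0 0 1;1 -.008 .1 0 0 0 1;1 -.008 .1 0 0 0 1;1 -.008 .1 0 0 0 1"
}}

```text
clock: 25.55
ee_pos: [545.3, 201.3, 201.3]
eef_rot: [0.0, 0.745, 0.667, 0.0]
wrist_force: [-0.6, 0.1, -0.3]
opening: 35.3
gripper_force: 40.0
```

Request:
{"op": "apply_moves", "data": {
  "increments": "1 -.007 .08 0 0 0 1;1 -.007 .06 0 0 0 1;1 0 0 0 0.025 -1 0;1 0 0 0 .025 -1 0;1 0 0 0 .025 -1 0"
}}

```text
clock: 26.18
ee_pos: [542.5, 228.7, 201.4]
eef_rot: [0.074, 0.694, 0.713, 0.076]
wrist_force: [-0.5, 0.3, -1.2]
opening: 35.4
gripper_force: 40.0
```

Request:
{"op": "apply_moves", "data": {
  "increments": "1 0 0 0 .029 -1 0;1 0 0 0 0 -.25 0;1 0 0 0 0 0 0"
}}

```text
clock: 26.55
ee_pos: [542.4, 228.4, 201.4]
eef_rot: [0.103, 0.69, 0.708, 0.106]
wrist_force: [0.6, -0.5, -0.2]
opening: 35.7
gripper_force: 40.0
```

```bash
cat > rel.py <<'E'
from h import *
A=R.from_euler("ZY",[.025,-np.radians(17)]);c=np.array([564.8,235.9,68.5])
o=get_obs();T=rot(o["eef_rot"]);print(o["ee_pos"].round(1),"rel stage",A.inv().apply(o["ee_pos"]-c).round(1))
print((A.inv()*T).as_matrix().round(3));print(o["wrist_force"].round(2),A.inv().apply(o["wrist_force"]).round(2),o["opening"],o["gripper_force"],o["joint_pos"].round(2))
G=A*R.from_euler("ZX",[np.pi/2,np.pi])
print("turn units",((G*T.inv()).as_rotvec(degrees=True)/4).round(3),"to 55:",((c+A.apply([0,0,55])-o["ee_pos"])/200).round(3))
E
python3 rel.py
```

```text
[542.4 228.4 201.4] rel stage [ 17.2  -7.  133.7]
[[-0.001  1.    -0.   ]
 [ 1.     0.001  0.   ]
 [ 0.    -0.    -1.   ]]
[ 0.64 -0.45 -0.15] [ 0.56 -0.47 -0.33] 35.74225461819849 39.999738335609436 [ 0.36 -0.01  1.55 -0.1   1.33  0.34]
turn units [ 0.002 -0.004 -0.009] to 55: [ 0.032  0.036 -0.402]
```

Request:
{"op": "apply_moves", "data": {
  "increments": "1 .015 .018 -.2 0 0 0;1 .017 .018 -.2 0 0 0;1 .017 0 -.055 0 0 0;1 0 0 0 0 0 0"
}}

```text
clock: 27.05
ee_pos: [552.8, 235.0, 109.9]
eef_rot: [0.103, 0.691, 0.708, 0.105]
wrist_force: [-0.6, 0.8, -1.0]
opening: 36.1
gripper_force: 40.0
```

```bash
python3 rel.py
python3 - <<'E'
from h import *
grab("wrist","w10");grab("scene","s10")
f=lambda n,x0,y0,x1,y1:cv2.resize(cv2.imread(f"pics/{n}_raw.png")[y0:y1,x0:x1],(400,300),interpolation=cv2.INTER_CUBIC)
cv2.imwrite("pics/c10.png",np.hstack([f("w10",0,0,512,384),f("s10",270,145,370,220)]))
E
```

```text
[552.8 235.  109.9] rel stage [ 0.7 -0.6 43.1]
[[ 0.001  1.    -0.001]
 [ 1.    -0.001 -0.001]
 [-0.001 -0.001 -1.   ]]
[-0.64  0.8  -0.98] [-0.88  0.82 -0.76] 36.12045874683094 39.999622106552124 [ 0.36  0.07  1.65 -0.11  1.14  0.37]
turn units [ 0.008 -0.014  0.011] to 55: [-0.021  0.002  0.056]
```

View pics/c10.png

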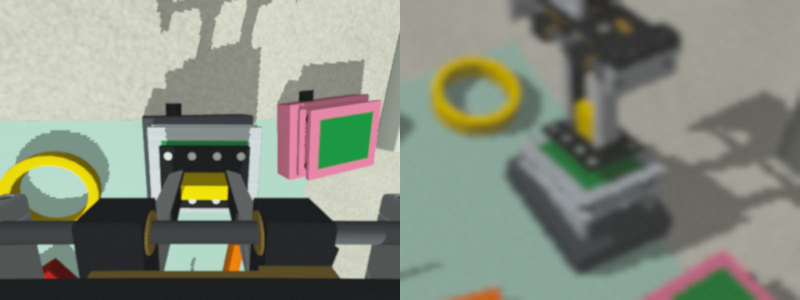

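The plate hangs parallel above the green patch and centred on it (plate x 160–250 against pad 148–260 in the left crop). Now pressing slowly.

Request:
{"op": "apply_moves", "data": {
  "increments": "1 .01 0 -.03 0 0 0;1 .007 .002 -.03 0 0 0;1 0 0 0 0 0 0;1 0 0 0 0 0 0"
}}

```text
clock: 27.65
ee_pos: [555.8, 235.6, 98.3]
eef_rot: [0.103, 0.691, 0.708, 0.106]
wrist_force: [-0.7, -0.6, -2.0]
opening: 35.7
gripper_force: 40.0
```

```bash
python3 rel.py
```

```text
[555.8 235.6  98.3] rel stage [ 0.1 -0.1 31.2]
[[ 0.  1.  0.]
 [ 1. -0. -0.]
 [-0.  0. -1.]]
[-0.72 -0.61 -1.96] [-1.27 -0.6  -1.66] 35.65661639760019 39.99965786933899 [ 0.36  0.08  1.66 -0.11  1.12  0.37]
turn units [0.    0.002 0.007] to 55: [-0.035 -0.     0.114]
```

Request:
{"op": "apply_moves", "data": {
  "increments": "1 .003 0 -.01 0 0 0;1 0 0 0 0 0 0"
}}

```text
clock: 27.9
ee_pos: [556.3, 235.6, 96.1]
eef_rot: [0.103, 0.691, 0.708, 0.106]
wrist_force: [0.3, -0.6, -0.7]
opening: 35.7
gripper_force: 40.0
```

Request:
{"op": "apply_moves", "data": {
  "increments": "1 .003 0 -.01 0 0 0;1 0 0 0 0 0 0"
}}

```text
clock: 28.15
ee_pos: [557.0, 235.6, 94.3]
eef_rot: [0.103, 0.691, 0.708, 0.106]
wrist_force: [0.7, -0.3, -1.1]
opening: 35.6
gripper_force: 40.0
```

```bash
python3 rel.py
```

```text
[557.  235.6  94.3] rel stage [ 0.1 -0.1 26.9]
[[ 0.001  1.     0.   ]
 [ 1.    -0.001 -0.   ]
 [-0.     0.    -1.   ]]
[ 0.67 -0.26 -1.1 ] [ 0.31 -0.28 -1.24] 35.55703029649256 39.999693632125854 [ 0.36  0.09  1.66 -0.11  1.11  0.37]
turn units [-0.     0.003  0.009] to 55: [-0.042 -0.     0.134]
```

Free-air reading is about −1.2 N (plate weight). Continue in 1 mm steps.

Request:
{"op": "apply_moves", "data": {
  "increments": "1 .0015 0 -.005 0 0 0;1 0 0 0 0 0 0;1 0 0 0 0 0 0"
}}

```text
clock: 28.52
ee_pos: [557.3, 235.6, 93.6]
eef_rot: [0.103, 0.691, 0.708, 0.106]
wrist_force: [-0.9, 0.1, 0.7]
opening: 35.5
gripper_force: 40.0
```

Request:
{"op": "apply_moves", "data": {
  "increments": "1 .0015 0 -.005 0 0 0;1 0 0 0 0 0 0;1 0 0 0 0 0 0"
}}

```text
clock: 28.9
ee_pos: [557.6, 235.6, 92.5]
eef_rot: [0.103, 0.691, 0.708, 0.106]
wrist_force: [-2.9, -0.4, 2.1]
opening: 35.9
gripper_force: 40.0
```

Request:
{"op": "apply_moves", "data": {
  "increments": "1 .0015 0 -.005 0 0 0;1 0 0 0 0 0 0;1 0 0 0 0 0 0"
}}

```text
clock: 29.28
ee_pos: [557.9, 235.6, 91.5]
eef_rot: [0.103, 0.691, 0.708, 0.106]
wrist_force: [-2.7, -0.8, 3.6]
opening: 35.7
gripper_force: 40.0
```

```bash
python3 rel.py; python3 -c "
from station import get_obs
print(get_obs()['moment'])"
```

```text
[557.9 235.6  91.5] rel stage [ 0.1 -0.1 24. ]
[[ 0.001  1.     0.   ]
 [ 1.    -0.001 -0.   ]
 [-0.     0.    -1.   ]]
[-2.68 -0.77  3.64] [-1.52 -0.7   4.27] 35.65022720041684 40.002835392951965 [ 0.36  0.09  1.67 -0.11  1.11  0.37]
turn units [-0.002  0.004  0.008] to 55: [-0.046 -0.001  0.148]
[-0.15385369  0.60358214 -0.0314029 ]
```

```bash
cat > avg.py <<'E'
from h import *
A=R.from_euler("ZY",[.025,-np.radians(17)]);F=[];M=[]
for _ in range(8):
    o=get_obs();F.append(o["wrist_force"]);M.append(o["moment"]);capture("scene")
f=A.inv().apply(np.mean(F,0));m=A.inv().apply(np.mean(M,0))
print(o["clock"],o["ee_pos"].round(1),"F",f.round(2),"M",m.round(3),"sd",np.std(M,0).round(3))
E
python3 avg.py
```

```text
29.625 [557.9 235.6  91.4] F [-1.89 -0.26  4.47] M [-0.111  0.604  0.023] sd [0.026 0.024 0.032]
```

Request:
{"op": "apply_moves", "data": {
  "increments": "1 0 0 0 0 .25 0;1 0 0 0 0 0 0;1 0 0 0 0 0 0"
}}

```text
clock: 30.05
ee_pos: [558.4, 235.6, 91.6]
eef_rot: [0.097, 0.692, 0.709, 0.1]
wrist_force: [-2.1, -0.2, 4.4]
opening: 35.5
gripper_force: 40.0
```

```bash
python3 avg.py
```

```text
30.4 [558.3 235.6  91.7] F [-0.14 -0.1   4.5 ] M [-0.09  -0.067  0.01 ] sd [0.029 0.059 0.024]
```

The moment and shear fell to about zero after the 1° correction, so the plate is flush with about 5.7 N on it. Handing in.

```bash
python3 -c "
from station import *
print(sign_off())"
```

```text
the job is handed in; nothing more can be done
None
```

I handed the job in with the plate gripped and pressed on the stage face at an estimated 5.7 N, centred and flush as far as the wrist forces show; the cover was opened past upright with the blade, which lies flat on the bench, and the hand-in gave no verdict.

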